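Snap the loose tool case shut

ROBOT

A 7-joint arm with a two-finger parallel gripper is mounted at the origin on the work surface. World frame = base frame: x ahead of the robot, y to its left, z up, the work surface at z = 0. Lengths are in m, angles in rad, forces in N, time in s.
With the tool pointing down it reaches from about 0.35 to 0.775 m from the base axis. Payload 3.1 kg.
Tool frame: the origin (TCP) lies at the very end of the fingers, on their centre line; the grasp point (between the pads) lies 19 mm behind it; z points along the fingers, y is the line along which they close (so a half turn about z gives the same grasp; the last joint's range is limited). The gripper opens to 85 mm and grips with 20 to 120 N. Pads are 22 mm wide; open, the fingers measure 114 mm over their backs; the gripper's body (76 mm by 85 mm) begins 54 mm behind the grasp point. The pads swing forward as they close: fully open they stand 13 mm farther back than shut.
Start: joints at [-1.166, 0.311, 0.014, 1.512, -0.004, 1.319, -0.027], TCP at [0.238, 0.496, 0.231] pointing down, gripper open.
Joint ranges: [-2.7, 2.7], [-0.3, 1.91], [-1.27, 1.3], [0.12, 2.57], [-1.44, 4.58], [0.2, 2.03], [-3.05, 3.05]. Speed limits (rad/s): [2.79, 2.79, 3.14, 3.14, 3.14, 3.14, 3.14].

INTERFACE

Orientations are given as a rotation vector (axis times angle).
In Python, from station import status, capture, workorder gives the robot as it stands. The module is installed in compiled form; this text tells all that it offers.
- The arm moves only by the shell command python3 -m inch 'ROWS' [OPENING]. ROWS is JSON, a list of rows, each a list of 2 entries, a list of its own where there are three numbers: the shift along the tool's x, y, z in mm, then the turn about the tool's z in degrees. In form: [[[x, y, z], roll], ...]. A call has 1 to 8 rows; each row is the pose to reach, as a shift and turn from the pose commanded when the call began, along the tool's axes at that moment; what a row does not reach only later rows make up. A row lasts 1/8 s, in which the tool goes at most 62.5 mm and 10.7 degrees, less where a joint would pass 70% of its speed; a pose out of reach is approached as far as the arm can. A call with a gripper value outside its range is refused whole. OPENING is the finger opening in mm, from 0 to 85.4, set as the call begins (- or left out, the last holds). The fingers move at their own pace and stop on an object; the grip force is fixed at half the most. Time passes only in rows, so rows that repeat a pose let the fingers close. It gives the time, the measured TCP pose, the force, the opening and the grip force at its end, in the units of the state.
- status.state(): the state, without advancing time (a new reading comes with each control period).
- capture(name): name is "side" or "top"; returns a dict with "color" (384x512x3 uint8, red, green, blue), "range_z" (384x512 float32, m along the optical axis (not along the pixel's ray), 0 where there is no reading), "K" (3x3 intrinsics, pixels), "rvec" (rotation vector, rad) and "tvec" (3), from world to camera coordinates, as OpenCV has them. Camera axes: x right, y down, z forward; pixel columns grow to the right and rows downward; lengths in m; the calibration is good to about 2 mm. A picture is of the moment at which its call begins.
- workorder.sign_off(): hands the job in; it is judged then, once.
The state is a dict: "clock": time; "joint_positions": joint angles; "joint_vel": joint speeds; "tau": joint torques, N m; "position": TCP position; "tool_rot": TCP orientation; "force": force on the tool from outside, world axes, zero at the start; "ft_torque": the same for the moment, N m; "finger_gap": finger opening in m; "gripper_force": force on a finger pad.
Only numpy, scipy, OpenCV 4.12 (cv2) and the standard library are available. Lean on these libraries where they do the work, as an engineer would, in place of code of your own. Each camera call takes 0.05 s, during which the arm holds its last target. There are 200 camera calls.

TASK

Three grey metal tool cases lie on the workbench and one was left unlatched: its steel catch tab sticks up at a slant while the tabs of the other two lie level. Tug that case's lid up a couple of centimetres by its handle to make sure that it is the loose one, lower the lid shut again, then press its catch tab fully down. Leave the two fastened cases alone.

Things in the scene. Friction and masses are not known exactly. Their poses are not given: they have to be found in the camera images.
- case_a: The unlatched case, catch tab raised: a grey sheet-metal tool case, 220 long, 130 wide, lid top 90 mm above the bench, fixed to the bench. Origin: centre of its underside; x along its length from the catch end (towards the robot) to the lid's hinge end, y across, z up. Hinge line: along y, 110 mm towards +x, 65 mm up. Catch pivot line: along y, 118 mm towards -x, 86 mm up, on the lid.
- case_a_handle (a point): Centre of the black bar handle on the lid of case_a: bar 84 mm long, 16 wide, 16 high, on two posts, above the middle of the lid, 30 mm above its top, so 120 mm above the bench with the lid shut. Axes as case_a's with the lid shut; x along the bar.
- case_a_tab (a point): Point on top of case_a's steel catch tab, mid-width, 23 mm from its pivot. Tab 46 mm long, 38 wide, 5 thick, hinged on the lid's end edge facing the robot and projecting outward from the case. When shut it is level, its top flush with the lid's top, 90 mm above the bench. Axes turn with the tab (x towards the case, z up when shut).
- case_a_lid (a joint): Lid of case_a, rad: 0 shut, growing as the catch end is lifted (0.1 rad is 11 mm at the handle). Lid weighs about 0.35 kg, falls shut if let go, and is free to lift while the catch is up; once the catch is shut its hook holds the lid.
- case_a_catch (a joint): Catch of case_a, rad: 0 shut (tab level, against a stop), growing as the tab is raised; it starts at 0.42 to 0.6. Its hinge is stiff (about 0.035 N m: some 1.5 N at mid-tab) and it stays where it is left. It is shut by pressing down on the tab from above.
- case_b: A fastened bystander: a grey sheet-metal tool case of the same make and size, catch tab level, lid and catch do not move; origin at the centre of its underside, x from its catch end to its hinge end, z up.
- case_c: Another fastened bystander case, the same as case_b.

How it is judged:
By the outcome, as a careful person would: the job done as asked, in the order asked, and still so for the second after the job is handed in, with the robot touching nothing.
It also fails if it takes over 38 s, if anything falls off the work surface, if the arm or the gripper's body presses on something with over 40 N, if the wrist force passes 120 N, or if a joint passes its speed limit or range.

## Working session

There is one attempt and no reset: what is moved stays moved. The work goes in short steps, Python scripts to look and compute and a shell command to move; the robot and the scene stay as the last step left them, time stands still between calls to the robot, and variables do not carry over. Pictures are saved under pics/ and viewed, at most 10 in all, crops included, and the job is handed in when it is done.

```bash
mkdir -p pics
cat > h.py <<'E'
import numpy as np,cv2
from station import status,capture
def world(c):
    d=c["range_z"];K=c["K"];R=cv2.Rodrigues(np.array(c["rvec"],float))[0];t=np.array(c["tvec"]).ravel()
    v,u=np.mgrid[:384,:512]
    p=np.stack([(u-K[0,2])/K[0,0]*d,(v-K[1,2])/K[1,1]*d,d],-1)
    w=(p-t)@R; w[d==0]=np.nan
    return w
E
python3 - <<'E'
from h import *
s=status.state();print({k:np.round(v,3) for k,v in s.items()})
for n in("top","side"):
    c=capture(n);np.save(f"{n}_w.npy",world(c));cv2.imwrite(f"pics/{n}0.png",c["color"][:,:,::-1])
E
```

```text
{'clock': np.float64(0.0), 'joint_positions': array([-1.166,  0.312,  0.014,  1.513, -0.004,  1.319, -0.027]), 'joint_vel': array([ 0.001,  0.001, -0.   ,  0.   ,  0.002,  0.001,  0.   ]), 'tau': array([-0.0000e+00, -3.7993e+01,  1.4600e-01, -2.3060e+01,  1.2000e-02,
        1.4000e-02,  0.0000e+00]), 'position': array([0.237, 0.495, 0.23 ]), 'tool_rot': array([-0.696, -3.063,  0.004]), 'force': array([ 0.119,  0.273, -0.496]), 'ft_torque': array([-0.053,  0.003,  0.03 ]), 'gripper_force': np.float64(0.0), 'finger_gap': np.float64(0.086)}
```

View pics/top0.png

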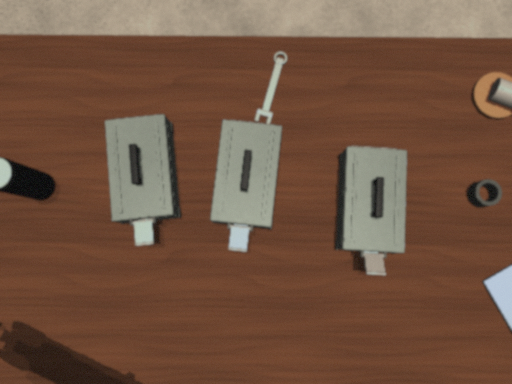

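View pics/side0.png

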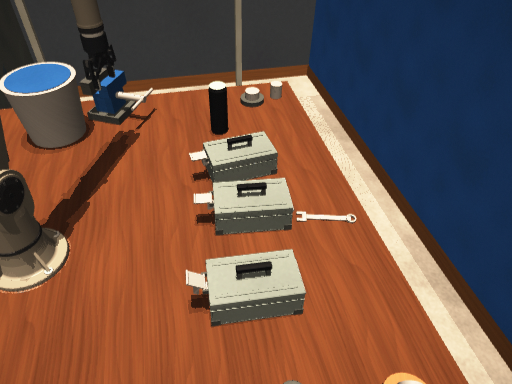

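The top view shows three cases with tabs at about (144,232), (239,238) and (374,263). In the side view the nearest tab, at (196,280), slants up. I'll measure the heights to confirm it.

Run:
```python
from h import *
w=np.load("top_w.npy")
for n,(u0,u1,v0,v1) in dict(L=(95,185,105,255),M=(205,290,110,260),R=(330,415,140,285)).items():
    p=w[v0:v1,u0:u1]; z=p[...,2]
    m=(z>.082)&(z<.097)
    q=p[(z>.075)]
    # lid fit
    mm=m.astype(np.uint8); mm=cv2.morphologyEx(mm,cv2.MORPH_OPEN,np.ones((25,25),np.uint8))if 0 else mm
    h=p[(z>.108)&(z<.13)]
    hr=cv2.minAreaRect((h[:,:2]*1000).astype(np.float32))
    print(n,"handle",len(h),h.mean(0).round(4),np.median(h[:,2]).round(4),np.round(hr[0],1),np.round(hr[1],1),round(hr[2],1))
    big=p[m][:,:2]
    # lid: exclude tab: far end x
    c0=h[:,:2].mean(0); lid=p[m&(np.linalg.norm(p[...,:2]-c0,axis=-1)<.135)]
    xs=p[m|(z>.097)]
    sel=xs[xs[:,0]>c0[0]-.1]
    lr=cv2.minAreaRect((sel[:,:2]*1000).astype(np.float32)); print("  lid(cut)",np.round(lr[0],1),np.round(lr[1],1),round(lr[2],2),np.median(sel[:,2]))
    t=p[(z>.06)&(p[...,0]<c0[0]-.112)]
    e=np.argsort(t[:,0]); 
    for k in range(0,len(e),max(1,len(e)//8)): print("   tab",t[e[k:k+max(1,len(e)//8)]].mean(0).round(4))
```

```text
L handle 303 [0.6399 0.2619 0.1266] 0.1279 [640.8 263.5] [83.8 17.2] 6.0
  lid(cut) [642.3 264. ] [219.4 131.1] 6.66 0.0913691480785111
   tab [0.479  0.2479 0.092 ]
   tab [0.4865 0.246  0.0911]
   tab [0.4938 0.2455 0.0907]
   tab [0.5012 0.2471 0.0912]
   tab [0.5088 0.2483 0.0909]
   tab [0.5159 0.2518 0.0907]
   tab [0.5219 0.2523 0.0904]
   tab [0.5264 0.2662 0.0872]
   tab [0.5278 0.2898 0.0816]
M handle 253 [0.6298 0.0332 0.1277] 0.1281 [629.8  33.5] [16.2 83. ] 84.0
  lid(cut) [632.2  33.5] [130.4 217.6] 84.03 0.0913573274322123
   tab [0.4679 0.049  0.092 ]
   tab [0.4752 0.0501 0.0907]
   tab [0.4822 0.0473 0.0907]
   tab [0.4895 0.0489 0.0907]
   tab [0.4966 0.0465 0.0912]
   tab [0.5037 0.0455 0.0907]
   tab [0.5099 0.0432 0.0906]
   tab [0.5151 0.0308 0.0887]
   tab [0.5173 0.0232 0.0686]
R handle 446 [ 0.5266 -0.2356  0.1227] 0.1265 [ 517.2 -235.7] [ 37.2 198.5] 87.1
  lid(cut) [ 555.6 -238.9] [131.5 259.2] 87.0 0.0914495940549779
```

Run:
```python
from h import *
w=np.load("top_w.npy")
p=w[140:285,330:415];z=p[...,2]
h=p[(z>.112)&(p[...,0]>.5)]
hr=cv2.minAreaRect((h[:,:2]*1000).astype(np.float32))
print("handle",len(h),h.mean(0),np.median(h[:,2]),hr)
l=p[(z>.084)&(z<.1)&(p[...,0]>.47)]
print(cv2.minAreaRect((l[:,:2]*1000).astype(np.float32)),np.median(l[:,2]))
t=p[(z>.06)&(p[...,0]<.455)];e=np.argsort(t[:,0])
for k in np.array_split(e,12): print(t[k].mean(0).round(4),np.ptp(t[k][:,1]).round(3))
s=status.state();R=cv2.Rodrigues(np.array(s["tool_rot"]))[0];print(R.round(4))
```

```text
handle 365 [ 0.57455731 -0.23825509  0.12759771] 0.12835440560809114 ((574.951416015625, -239.65072631835938), (17.53929901123047, 82.85054779052734), 86.57538604736328)
((576.5219116210938, -239.95681762695312), (131.54640197753906, 217.29275512695312), 87.00045013427734) 0.09124516450747064
[ 0.4197 -0.2322  0.1175] 0.037
[ 0.4227 -0.2314  0.1172] 0.037
[ 0.4259 -0.2287  0.1126] 0.036
[ 0.4288 -0.2318  0.1115] 0.036
[ 0.432  -0.2312  0.1073] 0.037
[ 0.4348 -0.2311  0.1037] 0.036
[ 0.438  -0.2293  0.103 ] 0.035
[ 0.4408 -0.2319  0.1011] 0.036
[ 0.444  -0.2308  0.0996] 0.037
[ 0.4468 -0.2334  0.0988] 0.038
[ 0.4501 -0.2316  0.0963] 0.036
[ 0.4529 -0.2387  0.0937] 0.053
[[-9.019e-01  4.320e-01 -9.000e-04]
 [ 4.320e-01  9.019e-01 -2.000e-03]
 [-1.000e-04 -2.100e-03 -1.000e+00]]
```

case_a is the right-hand case: its tab rises to z≈0.118, its centre is about (0.5755,-0.2395) and its yaw is about -3.2°. I'll move there at the current height.

```bash
python3 -m inch '[[[-25,-20,0],0],[[-68,-56,0],-2],[[-111,-92,0],-4],[[-154,-128,0],-7],[[-197,-164,0],-10],[[-240,-200,0],-13],[[-283,-235,0],-16],[[-326,-270,0],-19]]' 85
python3 - <<'E'
from h import *
s=status.state();R=cv2.Rodrigues(np.array(s["tool_rot"]))[0];print(R.round(4))
print(((np.array([.575,-.2395,.23])-s["position"])@R*1000).round(1), np.degrees(np.arctan2(R[1,0],R[0,0])),np.round(s["joint_positions"],2))
E
```

```text
clock: 1.1
position: [0.4152, 0.11, 0.2311]
tool_rot: [-0.178, -3.136, -0.0]
force: [1.7, 0.2, -0.0]
finger_gap: 0.085
gripper_force: 0.0
[[-9.936e-01  1.129e-01 -1.000e-04]
 [ 1.129e-01  9.936e-01  3.000e-04]
 [ 1.000e-04  3.000e-04 -1.000e+00]]
[-198.2 -329.2    1. ] 173.5187927911199 [-0.62  0.06  0.34  1.82 -0.02  1.26  1.18]
```

```bash
python3 -m inch '[[[-28,-46,0],-1],[[-56,-92,0],-2],[[-84,-138,0],-3],[[-112,-184,0],-3.3],[[-140,-230,0],-3.3],[[-165,-276,0],-3.3],[[-185,-310,0],-3.3],[[-198,-329,0],-3.3]]' && python3 -m inch '[[[0,0,0],0],[[0,0,0],0]]'
python3 - <<'E'
from h import *
s=status.state();R=cv2.Rodrigues(np.array(s["tool_rot"]))[0];print(R.round(4))
print(((np.array([.575,-.2395,.12])-s["position"])@R*1000).round(1), np.degrees(np.arctan2(R[1,0],R[0,0])),np.round(s["joint_positions"],2))
c=capture("side");cv2.imwrite("pics/s1.png",cv2.resize(c["color"][130:350,130:350,::-1],(660,660))[:600])
E
```

```text
clock: 2.1
position: [0.5734, -0.2407, 0.2303]
tool_rot: [-0.095, -3.138, 0.002]
force: [-0.6, 1.3, 0.2]
finger_gap: 0.0851
gripper_force: 0.0
clock: 2.35
position: [0.5737, -0.2365, 0.2308]
tool_rot: [-0.089, -3.139, -0.002]
force: [0.4, 1.2, -0.6]
finger_gap: 0.0849
gripper_force: 0.0
[[-0.9984  0.0564 -0.0011]
 [ 0.0564  0.9984  0.0016]
 [ 0.0012  0.0015 -1.    ]]
[ -1.6  -3.1 110.8] 176.76630574438127 [ 0.    0.5   0.57  1.32 -0.27  1.4   2.08]
```

View pics/s1.png

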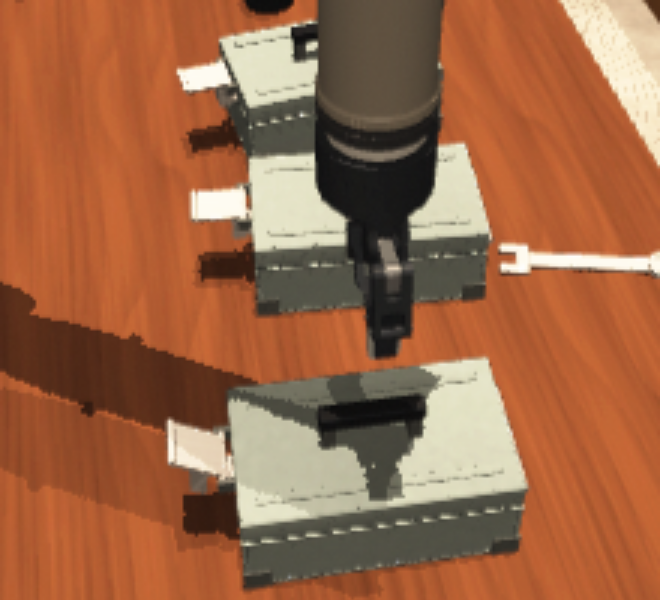

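The gripper is above and slightly behind case_a's handle, at crop (372,410). The raised tab is at (195,450). I'll descend in two stages.

```bash
python3 -m inch '[[[-2,-3,20],0],[[-2,-3,45],0],[[-2,-3,65],0],[[-2,-3,75],0],[[-2,-3,75],0],[[-2,-3,75],0]]'
python3 - <<'E'
from h import *
for i in range(3):
    s=status.state();R=cv2.Rodrigues(np.array(s["tool_rot"]))[0]
    print(((np.array([.5755,-.2395,.103])-s["position"])@R*1000).round(1), np.degrees(np.arctan2(R[1,0],R[0,0])),s["force"])
    c=capture("top")
w=world(c);p=w[130:290,320:430];z=p[...,2]
cv2.imwrite("pics/t2.png",cv2.resize(c["color"][110:300,290:450,::-1],None,fx=3,fy=3,interpolation=cv2.INTER_CUBIC))
E
```

```text
clock: 3.15
position: [0.5763, -0.241, 0.1575]
tool_rot: [0.09, 3.138, -0.001]
force: [0.2, -0.1, 0.4]
finger_gap: 0.0847
gripper_force: 0.0
[ 1.   1.5 54.5] 176.73273991796935 [ 0.16104592 -0.13783982  0.39448038]
[ 1.1  1.7 54.5] 176.7238675044885 [-0.0654692   0.03465001  0.25089552]
[ 1.1  1.8 54.5] 176.71004807371736 [ 0.39203892 -0.90484986 -0.35629173]
```

View pics/t2.png

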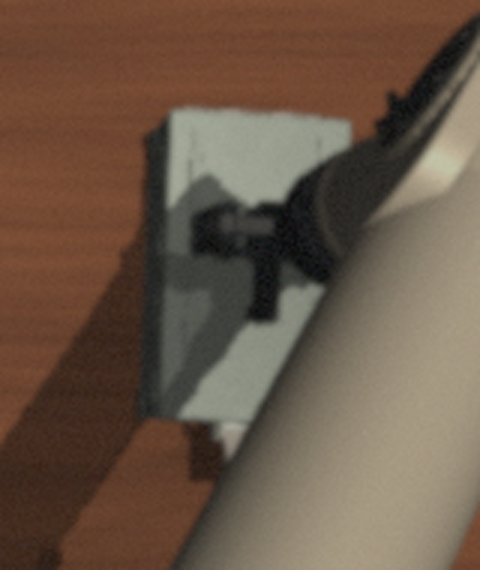

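The open fingers straddle the bar, which shows at crop (265,290). Next I go down and close.

```bash
python3 -m inch '[[[1,1.7,15],0],[[1,1.7,32],0],[[1,1.7,46],0],[[1,1.7,54],0],[[1,1.7,54],0],[[1,1.7,54],0]]' && python3 -m inch '[[[0,0,0],0],[[0,0,0],0],[[0,0,0],0],[[0,0,0],0],[[0,0,0],0],[[0,0,0],0]]' 8
```

```text
clock: 4.05
position: [0.5752, -0.2396, 0.1028]
tool_rot: [0.09, 3.139, -0.001]
force: [0.5, 0.9, -0.0]
finger_gap: 0.0851
gripper_force: 0.0
clock: 4.8
position: [0.5749, -0.2393, 0.1026]
tool_rot: [0.09, 3.14, -0.0]
force: [-0.6, 0.3, 2.2]
finger_gap: 0.0149
gripper_force: 59.2
```

```bash
python3 -m inch '[[[-1.4,0,-2.7],0],[[-2.9,0,-5.4],0],[[-4.5,0,-8],0],[[-6,0,-10.7],0],[[-7.8,0,-13.3],0],[[-9.5,0,-15.8],0],[[-11.3,0,-18.3],0],[[-13.1,0,-20.8],0]]' && python3 -m inch '[[[-1.5,0,-2],0],[[-1.5,0,-2],0],[[-1.5,0,-2],0]]'
python3 - <<'E'
from h import *
c=capture("side");np.save("side1_w.npy",world(c));cv2.imwrite("pics/s2.png",cv2.resize(c["color"][200:350,150:350,::-1],None,fx=4,fy=4))
E
```

```text
clock: 5.8
position: [0.5879, -0.24, 0.1232]
tool_rot: [-0.091, -3.14, 0.0]
force: [1.8, -2.9, -11.8]
finger_gap: 0.0147
gripper_force: 58.6
clock: 6.18
position: [0.5896, -0.2401, 0.1254]
tool_rot: [0.09, 3.14, -0.0]
force: [0.6, -3.5, -10.2]
finger_gap: 0.0148
gripper_force: 58.8
```

View pics/s2.png

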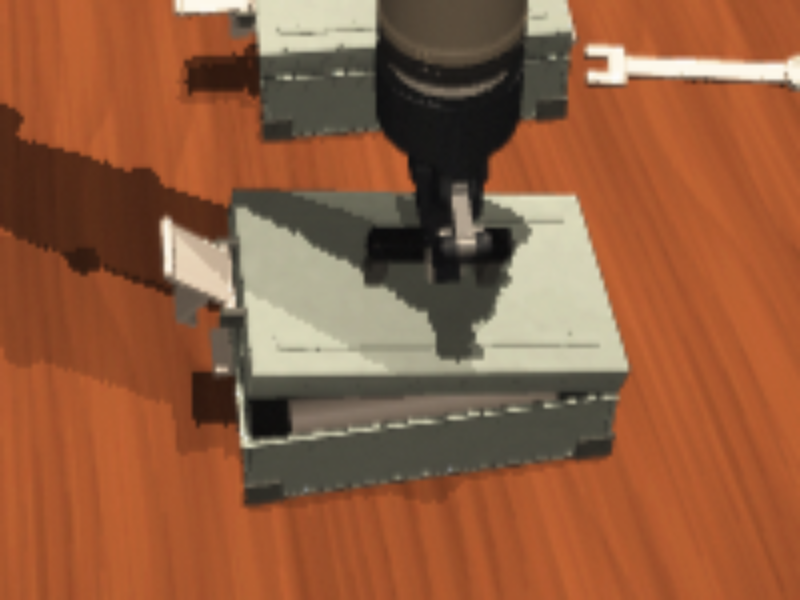

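The picture shows the lid open, with a dark gap at the catch end near (270,415), and the handle still gripped. It rose about 23 mm, so this is the loose case. I'll lower it along the same arc.

```bash
python3 -m inch '[[[1.5,0,2],0],[[3.3,0,4.5],0],[[5.1,0,7],0],[[6.8,0,9.5],0],[[8.6,0,12.1],0],[[10.1,0,14.8],0],[[11.7,0,17.4],0],[[13.2,0,20.1],0]]' && python3 -m inch '[[[0.7,0,1.3],0],[[1.4,0,2.7],0],[[1.4,0,2.7],0],[[1.4,0,2.7],0]]'
```

```text
clock: 7.22
position: [0.5756, -0.2394, 0.1046]
tool_rot: [-0.091, -3.139, -0.0]
force: [-2.3, -0.8, 2.0]
finger_gap: 0.015
gripper_force: 60.5
clock: 7.72
position: [0.575, -0.2394, 0.1034]
tool_rot: [0.09, 3.139, 0.0]
force: [-3.9, -0.3, 6.4]
finger_gap: 0.0151
gripper_force: 61.2
```

```bash
python3 -m inch '[[[0,0,0],0],[[0,0,0],0],[[0,0,0],0],[[0,0,0],0],[[0,0,0],0],[[0,0,0],0]]' 85 && python3 -m inch '[[[0,0,-10],0],[[0,0,-25],0],[[0,0,-45],0],[[0,0,-65],0],[[0,0,-75],0],[[0,0,-75],0]]' && python3 -m inch '[[[20,0,0],0],[[50,0,0],0],[[80,0,0],0],[[110,0,0],0],[[130,0,0],0],[[140,0,0],0],[[140,0,0],0],[[140,0,0],0]]' 0
python3 - <<'E'
from h import *
s=status.state();R=cv2.Rodrigues(np.array(s["tool_rot"]))[0]
print(((np.array([.434,-.2315,.12])-s["position"])@R*1000).round(1))
c=capture("side");w=world(c);cv2.imwrite("pics/s3.png",cv2.resize(c["color"][200:350,150:350,::-1],None,fx=4,fy=4))
w0=np.load("side_w.npy");m=np.isfinite(w0[...,2])&(w0[...,0]>.49)&(w0[...,0]<.66)&(abs(w0[...,1]+.25)<.05)&(abs(w0[...,2]-.09)<.01)&(abs(w[...,2]-.1)<.02)
print("lid dz",np.median((w-w0)[m],axis=0),m.sum())
E
```

```text
clock: 8.48
position: [0.5749, -0.2392, 0.1023]
tool_rot: [0.09, 3.14, -0.0]
force: [-0.5, -0.1, -0.3]
finger_gap: 0.0853
gripper_force: 0.0
clock: 9.22
position: [0.5754, -0.2396, 0.1787]
tool_rot: [0.09, 3.138, -0.001]
force: [-0.7, -0.4, -0.7]
finger_gap: 0.085
gripper_force: 0.0
clock: 10.22
position: [0.436, -0.231, 0.1772]
tool_rot: [0.089, 3.14, -0.0]
force: [-0.1, -0.0, -0.1]
finger_gap: 0.0002
gripper_force: 0.0
[ 2.  -0.6 57.2]
lid dz [-3.77851453e-07 -1.26569120e-06  1.90145654e-06] 2271
```

View pics/s3.png

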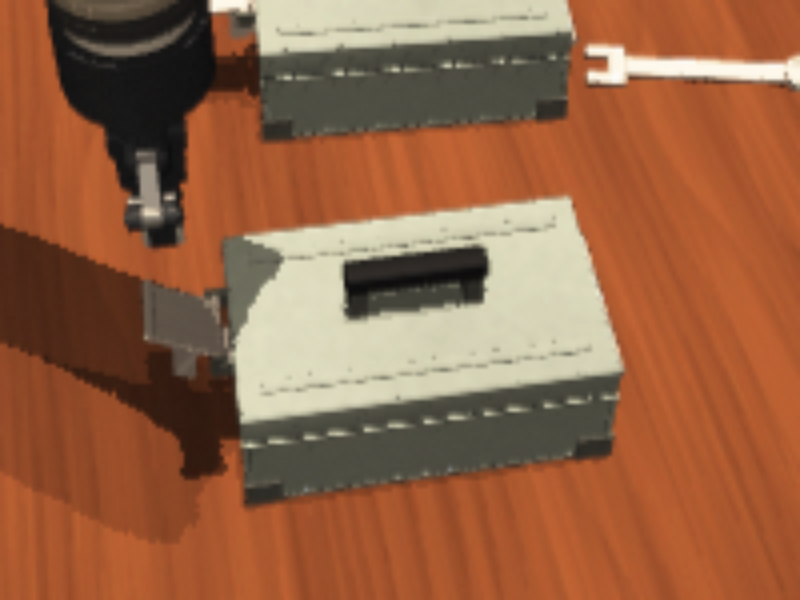

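The lid is shut: no change from the first picture. The closed fingertip stands above the tab at (185,310). Now I press it.

```bash
python3 -m inch '[[[5,0,15],0],[[5,0,30],0],[[5,0,45],0],[[5,0,55],0],[[5,0,63],0],[[5,0,70],0],[[5,0,76],0],[[5,0,81],0]]' && python3 -m inch '[[[0,0,2],0],[[0,0,4],0],[[0,0,6],0],[[0,0,6],0]]'
```

```text
clock: 11.28
position: [0.4301, -0.231, 0.0961]
tool_rot: [0.09, 3.14, -0.0]
force: [-0.6, -0.2, 1.2]
finger_gap: -0.0002
gripper_force: 0.6
clock: 11.78
position: [0.4302, -0.2308, 0.0902]
tool_rot: [0.09, 3.14, 0.0]
force: [-0.4, -0.2, -0.1]
finger_gap: -0.0001
gripper_force: 0.0
```

```bash
python3 -m inch '[[[0,0,1],0],[[0,0,2],0],[[0,0,2],0]]'; python3 -m inch '[[[0,0,1],0],[[0,0,2],0],[[0,0,2],0]]'
```

```text
clock: 12.15
position: [0.4303, -0.2309, 0.0898]
tool_rot: [0.09, 3.139, 0.001]
force: [-3.2, 1.3, 10.2]
finger_gap: 0.0002
gripper_force: 5.4
clock: 12.52
position: [0.4303, -0.231, 0.0894]
tool_rot: [0.09, 3.139, 0.003]
force: [-6.4, 4.0, 22.6]
finger_gap: 0.0001
gripper_force: 11.1
```

At 22 N it is firmly against the stop. I'll retreat and check.

```bash
python3 -m inch '[[[0,0,-4],0],[[0,0,-15],0],[[0,0,-35],0],[[0,0,-60],0],[[0,0,-90],0],[[0,0,-110],0],[[0,0,-110],0],[[0,0,-110],0]]'
python3 - <<'E'
from h import *
c=capture("side");w=world(c);cv2.imwrite("pics/s4.png",cv2.resize(c["color"][200:350,150:350,::-1],None,fx=4,fy=4))
m=(w[...,0]>.40)&(w[...,0]<.455)&(abs(w[...,1]+.231)<.025)&(w[...,2]>.06)&(w[...,2]<.13)
p=w[m];print(len(p))
for k in np.array_split(np.argsort(p[:,0]),7): print(p[k].mean(0).round(4))
E
```

```text
clock: 13.52
position: [0.4295, -0.2305, 0.1954]
tool_rot: [-0.09, -3.139, -0.001]
force: [-0.7, -0.0, -0.9]
finger_gap: -0.0002
gripper_force: 0.0
308
[ 0.4124 -0.2343  0.0922]
[ 0.4192 -0.2326  0.0912]
[ 0.4261 -0.2323  0.091 ]
[ 0.4331 -0.233   0.0913]
[ 0.4398 -0.2334  0.0911]
[ 0.4464 -0.2361  0.0875]
[ 0.4521 -0.2345  0.0896]
```

View pics/s4.png

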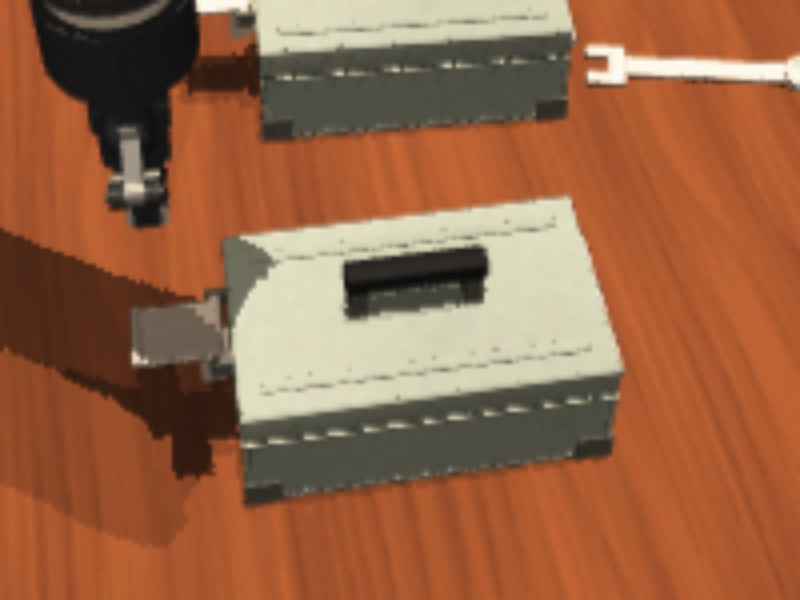

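The tab at (175,335) is now level, its top at z≈0.091 and flush with the lid, and the arm is clear.

```bash
python3 -c "from station import workorder;print(workorder.sign_off())"
```

```text
the job is handed in; nothing more can be done
None
```

The loose case was the right-hand one: I lifted its lid about 23 mm by the handle, lowered it shut, and pressed its catch tab down until it was level with the lid; the other two cases were not touched, and I handed the job in at about 13.6 s.

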